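# Comb modelling sticks into their rows

## Robot

A 6-joint arm with a two-finger parallel gripper is mounted at the origin on the work surface. World frame = base frame: x ahead of the robot, y to its left, z up, the work surface at z = 0. Lengths are in mm, angles in rad, forces in N, time in s.
With the tool pointing down it reaches from about 275 to 825 mm from the base axis. Payload 4.9 kg.
Tool frame: the origin (TCP) lies at the very end of the fingers, on their centre line; the grasp point (between the pads) lies 19 mm behind it; z points along the fingers, y is the line along which they close (so a half turn about z gives the same grasp; the last joint's range is limited). The gripper opens to 85 mm and grips with 20 to 120 N. Pads are 22 mm wide; open, the fingers measure 114 mm over their backs; the gripper's body (76 mm by 85 mm) begins 54 mm behind the grasp point. The pads swing forward as they close: fully open they stand 13 mm farther back than shut.
Start: joints at [-1.415, 0.326, -0.193, 1.052, 0, 1.437], TCP at [157.18, -527.08, 202.481] pointing down, gripper open.
Joint ranges: [-2.65, 2.65], [-0.97, 1.79], [-1.3, 1.35], [-1.93, 2.1], [-1.47, 1.37], [-3.14, 3.14]. Speed limits (rad/s): [2.57, 2.57, 3.14, 3.14, 3.14, 3.14].

## Interface

Orientations are given as [roll, pitch, yaw] about the fixed x, y, z axes, in that order (R = Rz(yaw) Ry(pitch) Rx(roll)).
In Python, from bench import bot, solve_ik, imaging gives the robot as it stands. Calls block until the motion is done:
- bot.move_ptp(position, orientation): joint-space move of the TCP to a pose.
- bot.movel(position, rot=None, max_speed=150, threshold=None): straight line of the TCP; rot=None keeps the orientation; max_speed is the mean speed in mm/s. With threshold (N) it stops when the force on the tool has changed by that much, and returns True; else False.
- bot.move_j(angles): joint-space move.
- bot.grip(opening, effort=None): opening from 0.0 (shut) to 1.0 (fully open); effort is the grip in N (None keeps the last); returns when the fingers have stopped.
- bot.dwell(seconds).
- solve_ik(position, orientation): joint angles nearest the present ones, or None.
- bot.get_state(): the state.
- imaging.capture(name): name is "side" or "top"; returns the picture (384x512x3 uint8, blue, green, red); there is no depth.
- imaging.camera_model(name): a dict with "K" (3x3 intrinsics, pixels), "k1" (the pictures are not rectified: a ray, as slopes to the right and down, at radius r is drawn at 1 + k1 r^2 times it, then the intrinsics apply), "position" and "rotation" of the camera in the world. Camera axes: x right, y up, looking along -z (the intrinsics and any distortion apply to the point x, -y, -z); pixel columns grow to the right and rows downward; lengths in mm; the calibration is good to about 2 mm. A picture is of the moment at which its call begins. camera_model takes no time and is no camera call.
A pose or a line that the arm cannot do raises bot.IKError and nothing moves.
- bot.sign_off(): hands the job in; it is judged then, once.
The state is a dict: "t": time; "qpos": joint angles; "joint_velocities": joint speeds; "effort": joint torques, N m; "tcp_pos": TCP position; "orientation": TCP orientation; "contact_force": force on the tool from outside, world axes, zero at the start; "wrist_torque": the same for the moment, N m; "opening": opening from 0.0 (shut) to 1.0 (fully open); "gripper_force": force on a finger pad.
Only numpy, scipy, OpenCV 4.12 (cv2) and the standard library are available. Lean on these libraries where they do the work, as an engineer would, in place of code of your own. Each camera call takes 0.05 s, during which the arm holds its last target. There are 200 camera calls.

## Task

Take the wooden rake from its rest, set its head down on the board's two rails behind the scattered sticks, and comb the sticks along the board, keeping the rake lightly bearing on the rails, so that one stick drops into each of the three grooves and the last is pushed on until you feel it meet the end bar and is pressed square against it, firmly but gently (5 to 12 N: the sticks are brittle). Then put the rake back in the slots of its rest. Touch the sticks only with the rake, never lean hard on the board or its end bar, and leave everything else where it is.

Things in the scene. Friction and masses are not known exactly. Their poses are not given: they have to be found in the camera images.
- board: Fixed wooden combing board, origin on its underside. x: combing direction, from the open near end at x = -150 mm to x = +152; y across, z up. Flat bed 19 mm above the origin, 106 mm wide, between two rails 14 mm wide with tops 35 mm above the origin. Bears at most 35 N from the rake.
- groove_mid (a point): Middle of the middle one of three grooves across the bed, at bed height (70 mm along the board's x, 19 mm up; axes as the board's). Grooves 15 mm wide, 12.5 mm deep, 25 mm apart, centred at the board's x = 45, 70 and 95 mm; elsewhere the bed is flat.
- strip_mid (a point): Point on the bed in the middle of the flat strip after the last groove (115 mm along the board's x, 19 mm up). The end bar, 14 mm tall, spans the strip between the rails: its face towards the grooves was clamped somewhere from 116.5 to 128.5 mm along the board's x, elsewhere each time, with no reading. It is rigid and does not yield.
- rest: Fixed wooden rest of the rake, base 50 x 160 mm, 36 mm tall; origin at the centre of its underside, y along its length. Its end blocks (y = +-56 to +-76 mm) each have an upright slot open at the top, 20 mm wide along x, centred at x = 0, floor 24 mm above the origin, cheeks 12 mm tall.
- rake: Loose wooden rake (about 0.16 kg) standing in its rest, axes nearly the rest's. Origin: middle of its tooth tips; z up the handle, y along the head. Six teeth 10 mm thick along x, 14.5 mm tall, within y = +-44 mm. Head above them: 14 x 146 mm, 18 mm tall. Handle block on top: 22 (x) x 30 (y) mm, z = 32.5 to 86.5 mm. In the rest its origin is 9.5 mm above the rest's.
- rake_head (a point): Middle of the underside of the rake's head, 14.5 mm above the tooth tips; axes as the rake's. The head's ends overhang the teeth and ride on the board's rails (rake origin then 20.5 mm above the board's origin, teeth 1.5 mm clear of the bed).
- rake_grip (a point): The point in the middle of the rake's handle block at which to hold it, 58 mm above the tips of its teeth; axes as the rake's. Grasp from above across the 22 mm (along x).
- stick0_mid (a point): Centre of a loose round modelling stick of smooth oiled wood, 12 mm thick, 90 mm long, round ends, about 16 g, brittle (18 N of the rake breaks it); its length is along its y axis. The four sticks are alike and lie scattered askew on the board's bed, their centres 6 mm above it; in a groove its centre is 6.5 mm below the bed surface.
- stick1_mid (a point): Centre of a loose round modelling stick of smooth oiled wood, 12 mm thick, 90 mm long, round ends, about 16 g, brittle (18 N of the rake breaks it); its length is along its y axis. The four sticks are alike and lie scattered askew on the board's bed, their centres 6 mm above it; in a groove its centre is 6.5 mm below the bed surface.
- stick2_mid (a point): Centre of a loose round modelling stick of smooth oiled wood, 12 mm thick, 90 mm long, round ends, about 16 g, brittle (18 N of the rake breaks it); its length is along its y axis. The four sticks are alike and lie scattered askew on the board's bed, their centres 6 mm above it; in a groove its centre is 6.5 mm below the bed surface.
- stick3_mid (a point): Centre of a loose round modelling stick of smooth oiled wood, 12 mm thick, 90 mm long, round ends, about 16 g, brittle (18 N of the rake breaks it); its length is along its y axis. The four sticks are alike and lie scattered askew on the board's bed, their centres 6 mm above it; in a groove its centre is 6.5 mm below the bed surface.
- jar: Small white-capped glaze jar, 44 mm across, 55 mm tall, beyond the board's end bar; loose bystander, to be left alone. Origin at the centre of its underside.
- rib: Flat wooden potter's rib, 50 x 90 x 8 mm, beside the rake's rest; loose bystander, to be left alone. Origin at the centre of its underside.
- bowl: White ceramic bowl, 130 mm across, 70 mm tall; loose bystander, to be left alone. Origin at the centre of its underside.
- pot: Terracotta pot, 100 mm across, 85 mm tall; loose bystander, to be left alone. Origin at the centre of its underside.
- spatula: Spatula lying on the table near the robot; loose bystander, to be left alone. Lies along its x axis.
- brush: Brush lying on the table near the robot; loose bystander, to be left alone. Lies along its x axis.
Not all that is in view belongs to the job. What is shaped like the part that bears stick0_mid but green is not meant. What is shaped like the part that bears stick3_mid but red is not meant.

How it is judged (in metres and radians):
On the way, in this order (a step that is already met when the one before it is completed fails the run):
1. the rake is set down on the board's rails at the open near end, behind all the sticks, and bears on them (contact force between rake and board above 1 N and x of rake in the frame of board below -0.09 m and z of rake in the frame of board between 0.017 and 0.0245 m), for 0.2 s.
2. the rake combs along the middle of the board while bearing on the rails (contact force between rake and board above 0.5 N and x of rake in the frame of board between -0.06 and 0.06 m), for 0.2 s.
3. the rake presses the last stick against the end bar with more than 4 N (((x of stick0_mid in the frame of board above 0.1085 m and contact force between stick0 and board above 4 N and contact force between rake and stick0 above 3 N) or (x of stick1_mid in the frame of board above 0.1085 m and contact force between stick1 and board above 4 N and contact force between rake and stick1 above 3 N) or (x of stick2_mid in the frame of board above 0.1085 m and contact force between stick2 and board above 4 N and contact force between rake and stick2 above 3 N) or (x of stick3_mid in the frame of board above 0.1085 m and contact force between stick3 and board above 4 N and contact force between rake and stick3 above 3 N))), for 0.2 s.
At the end, for the whole second after the job is handed in: One stick lies down in each of the three grooves, the fourth, pressed to the end bar, on the strip beyond the last groove (centre over 108.5 mm along the board); all parallel to the grooves within 0.08 rad, at rest. Rake down in its rest's slots (3 mm), upright, within 15 mm of centre (angle between the y axis of each of stick0_mid, stick1_mid, stick2_mid, stick3_mid and the y axis of board, either way round below 0.08 rad and x of stick0_mid in the frame of board between 0.03 and 0.127 m and y of stick0_mid in the frame of board between -0.056 and 0.056 m and (z of stick0_mid in the frame of board below 0.0145 m or (x of stick0_mid in the frame of board above 0.1085 m and z of stick0_mid in the frame of board below 0.028 m)) and linear speed of each of stick0, stick1, stick2, stick3, rake below 0.01 m/s and x of stick1_mid in the frame of board between 0.03 and 0.127 m and y of stick1_mid in the frame of board between -0.056 and 0.056 m and (z of stick1_mid in the frame of board below 0.0145 m or (x of stick1_mid in the frame of board above 0.1085 m and z of stick1_mid in the frame of board below 0.028 m)) and x of stick2_mid in the frame of board between 0.03 and 0.127 m and y of stick2_mid in the frame of board between -0.056 and 0.056 m and (z of stick2_mid in the frame of board below 0.0145 m or (x of stick2_mid in the frame of board above 0.1085 m and z of stick2_mid in the frame of board below 0.028 m)) and x of stick3_mid in the frame of board between 0.03 and 0.127 m and y of stick3_mid in the frame of board between -0.056 and 0.056 m and (z of stick3_mid in the frame of board below 0.0145 m or (x of stick3_mid in the frame of board above 0.1085 m and z of stick3_mid in the frame of board below 0.028 m)) and horizontal distance between rake and rest below 0.015 m and z of rake in the frame of rest between 0.0065 and 0.0125 m and angle between the y axis of rake and the y axis of rest, either way round below 0.12 rad and angle between rake's own z axis and vertical below 0.1 rad); the robot touches nothing.
It fails at once if the rake bears on the board, or bumps its end bar, with more than 35 N (contact force between rake and board above 35 N).
It fails at once if the rake presses on a stick with more than 18 N (contact force between rake and stick0 above 18 N or contact force between rake and stick1 above 18 N or contact force between rake and stick2 above 18 N or contact force between rake and stick3 above 18 N).
It fails at once if the robot touches a stick itself instead of with the rake (contact force between any of the fingers, the arm and stick0 above 0.5 N or contact force between any of the fingers, the arm and stick1 above 0.5 N or contact force between any of the fingers, the arm and stick2 above 0.5 N or contact force between any of the fingers, the arm and stick3 above 0.5 N).
It fails at once if a bystander is moved by more than 15 mm (distance of any of jar, rib, bowl, pot, spatula, brush from where it was at the start of the episode above 0.015 m).
It also fails if it takes over 72 s, if anything falls off the work surface, if the arm or the gripper's body presses on something with over 40 N, if the wrist force passes 120 N, or if a joint passes its speed limit or range.

## Working session

There is one attempt and no reset: what is moved stays moved. The work goes in short steps, each a Python script; the robot and the scene stay as the last script left them, time stands still between calls to the robot, and variables do not carry over. Pictures are saved under pics/ and viewed, at most 10 in all, crops included, and the job is handed in when it is done.

```bash
mkdir -p pics; ls; python3 - <<'E'
from bench import bot, imaging
import cv2
for n in("side","top"):
    im=imaging.capture(n); cv2.imwrite(f"pics/{n}0.png",im)
    m=imaging.camera_model(n); print(n,m)
print(bot.get_state())
E
```

```text
pics
side {'K': array([[364.45747753,   0.        , 252.68091507],
       [  0.        , 364.45747753, 189.8262335 ],
       [  0.        ,   0.        ,   1.        ]]), 'k1': -0.07780801325017465, 'position': array([412.38130282, 936.39679629, 613.0591791 ]), 'rotation': array([ 1.06200414,  0.01621009, -3.08915054])}
top {'K': array([[413.9774223 ,   0.        , 255.39459647],
       [  0.        , 413.9774223 , 194.23694994],
       [  0.        ,   0.        ,   1.        ]]), 'k1': -0.04826876530181517, 'position': array([ 324.28927248,   18.28277837, 1200.09047507]), 'rotation': array([ 1.40840610e-01, -3.07936379e-04, -1.59419778e+00])}
{'t': 0.1, 'qpos': array([-1.41522681e+00,  3.26876755e-01, -1.93477367e-01,  1.05203614e+00,
        6.81459906e-06,  1.43661729e+00]), 'joint_velocities': array([-1.38624007e-03, -3.67810459e-04,  8.50830615e-05, -2.01523651e-03,
        2.66926828e-03, -1.09510036e-03]), 'effort': array([ 1.16524356e-03, -4.44239438e+01,  2.63038141e+01,  7.92429317e-03,
        5.33138734e-05,  3.83253722e-07]), 'tcp_pos': array([ 157.07503882, -526.49021349,  201.77886408]), 'orientation': array([-3.14001396e+00, -2.19984356e-04,  2.89748375e-01]), 'contact_force': array([-0.41523024, -0.3486089 , -0.24075312]), 'wrist_torque': array([ 0.02519259, -0.0003817 ,  0.01793021]), 'gripper_force': 0.0, 'opening': 1.0006128669106642}
```

View pics/top0.png

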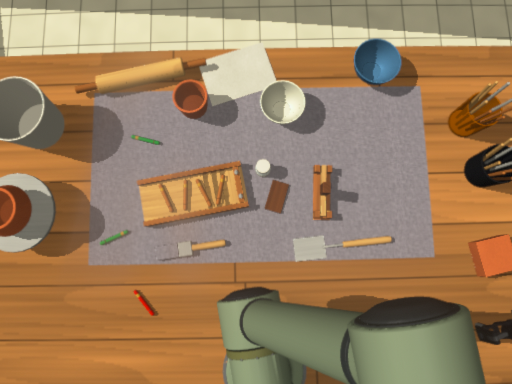

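View pics/side0.png

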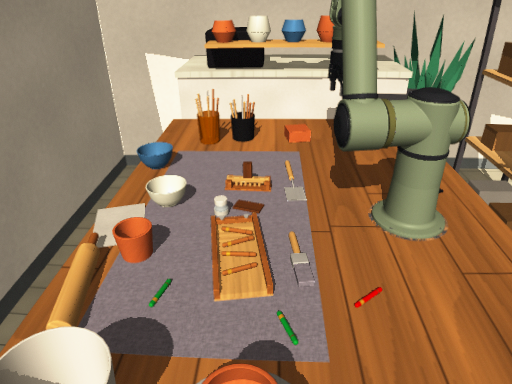

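The top view shows the board from (140,205) at its open end to (247,185) near the jar at (263,168). Four brown sticks lie on it at roughly (166,197), (185,195), (203,193) and (220,190). The rest and rake are at (322,192). The look-alikes (green at (146,139) and (114,237), red at (145,302)) lie off the board, so they aren't meant. I'll confirm with one enlarged crop.

```bash
python3 - <<'E'
import cv2,numpy as np
a=cv2.imread("pics/top0.png")[155:235,132:342]; a=cv2.resize(a,None,fx=3.8,fy=3.8,interpolation=cv2.INTER_CUBIC)
b=cv2.imread("pics/side0.png")[155:305,200:310]; b=cv2.resize(b,None,fx=4,fy=4,interpolation=cv2.INTER_CUBIC)
cv2.imwrite("pics/a.png",a);cv2.imwrite("pics/b.png",b)
E
```

```text
(no output)
```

View pics/a.png

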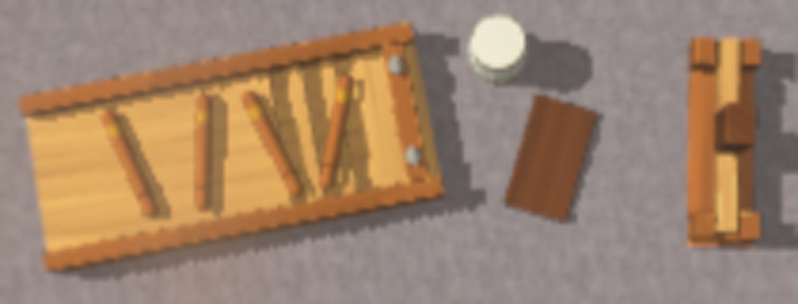

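View pics/b.png

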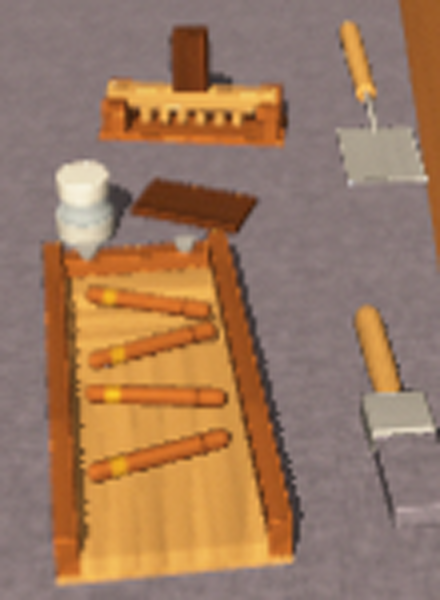

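The crop shows the four brown sticks with yellow bands inside the rails, the end bar with its two clamps, and the rake with a dark handle at crop (735,128). Those four are the ones meant. Next I'll measure the poses.

```bash
cat > h.py <<'E'
import cv2,numpy as np
from scipy.spatial.transform import Rotation as R
from bench import imaging
def ray(name,px):
    m=imaging.camera_model(name); K=m["K"]; px=np.atleast_2d(np.float64(px))
    d=(px-K[:2,2])/[K[0,0],K[1,1]]; u=d.copy()
    for _ in range(10): u=d/(1+m["k1"]*(u**2).sum(1,keepdims=True))
    v=np.c_[u[:,0],-u[:,1],-np.ones(len(u))]@R.from_euler("xyz",m["rotation"]).as_matrix().T
    return m["position"],v
def plane(name,px,z):
    p,v=ray(name,px); return (p+v*((z-p[2])/v[:,2])[:,None])[:,:2]
def proj(name,P):
    m=imaging.camera_model(name); c=(np.atleast_2d(P)-m["position"])@R.from_euler("xyz",m["rotation"]).as_matrix()
    u=np.c_[c[:,0],-c[:,1]]/-c[:,2:]; u*=1+m["k1"]*(u**2).sum(1,keepdims=True); return u@m["K"][:2,:2].T+m["K"][:2,2]
E
python3 - <<'E'
from h import *
im=cv2.imread("pics/top0.png"); hsv=cv2.cvtColor(im,cv2.COLOR_BGR2HSV)
S=hsv[...,1]
def comp(box,thr):
    x0,y0,x1,y1=box; m=np.zeros(S.shape,np.uint8); m[y0:y1,x0:x1]=(S[y0:y1,x0:x1]>thr)*255
    n,l,st,c=cv2.connectedComponentsWithStats(m); k=1+np.argmax(st[1:,4]); print(st[k],c[k]); return l==k
b=comp((130,155,252,235),85); 
# upper edge
cols=np.arange(145,236); top=np.array([[c,np.where(b[:,c])[0].min()-.0] for c in cols])-[0,.5]
P=plane("top",top,35); d=np.linalg.svd(P-P.mean(0))[2][0]; d*=-np.sign(d[1]); print("upper dir",d,"resid",(P-P.mean(0))@[-d[1],d[0]].__class__([-d[1],d[0]]) if 0 else np.std((P-P.mean(0))@np.array([-d[1],d[0]])))
print("yaw",np.arctan2(d[1],d[0]))
n=np.array([-d[1],d[0]])
rows=np.arange(186,218); left=np.array([[np.where(b[r])[0].min()-.5,r] for r in rows]); L=plane("top",left,19)
print("left edge x along d",np.round(L@d,1),"upper n",(P@n).mean())
lows=np.array([[c,np.where(b[:,c])[0].max()+.5] for c in range(150,240)])
print("lower n at z35",(plane("top",lows,35)@n).mean(), "z0",(plane("top",lows,0)@n).mean())
# right ends
rt=np.array([[np.where(b[r])[0].max()+.5,r] for r in range(166,204)]); print("right x z35",np.round(plane("top",rt,35)@d,1))
r=comp((308,155,342,230),85)
print("rest rows/cols",[ (y,np.where(r[y])[0].min(),np.where(r[y])[0].max()) for y in range(164,221,3)])
v=hsv[188:1,0:1]
print("handle hsv rows"); 
for y in range(178,202,2): print(y,[tuple(hsv[y,x]) [2] for x in range(311,336)])
np.save("d.npy",d)
E
```

```text
[ 137  161  112   65 4987] [192.30920393 193.46641267]
upper dir [ 0.16859155 -0.985686  ] resid 0.8391801422316041
yaw -1.4013957347069104
left edge x along d [-259.1 -259.5 -260.  -260.4 -260.9 -258.5 -258.9 -259.4 -259.8 -260.2
 -260.7 -258.3 -258.7 -259.2 -259.6 -260.1 -260.5 -261.  -258.6 -259.
 -259.5 -259.9 -260.3 -260.8 -258.4 -258.8 -259.3 -259.7 -260.2 -260.6
 -258.2 -258.7] upper n 590.8460932718334
lower n at z35 453.2902122367645 z0 457.2123259381721
right x z35 [42.4 44.6 44.1 43.6 43.  42.5 44.7 44.2 43.6 43.1 42.5 44.8 44.3 43.7
 43.2 42.6 44.9 44.3 43.8 43.3 42.7 45.  44.4 43.9 43.3 42.8 42.3 44.5
 44.  43.4 42.9 42.3 44.6 44.  43.5 43.  42.4 44.7]
[313 165  20  55 979] [321.48008172 191.87640449]Traceback (most recent call last):
  File "<stdin>", line 20, in <module>
    return umr_minimum(a, axis, None, out, keepdims, initial, where)
ValueError: zero-size array to reduction operation minimum which has no identity
```

```bash
python3 - <<'E'
from h import *
im=cv2.imread("pics/top0.png"); hsv=cv2.cvtColor(im,cv2.COLOR_BGR2HSV); V=hsv[...,2]; H=hsv[...,0]; S=hsv[...,1]
for y in range(164,222,2): print(y," ".join(f"{S[y,x]:3d}/{V[y,x]:3d}" for x in range(311,335)))
s=cv2.imread("pics/side0.png"); hs=cv2.cvtColor(s,cv2.COLOR_BGR2HSV)
print("side handle")
for y in range(158,192,2): print(y," ".join(f"{hs[y,x,1]:3d}/{hs[y,x,2]:3d}" for x in range(240,256)))
print("side ends")
for y in range(176,192,2): print(y," ".join(f"{hs[y,x,1]:3d}" for x in list(range(221,230))+list(range(264,274))))
E
```

```text
164  19/150  19/149  24/150  39/150  62/168  59/165  57/160  60/156  49/156  30/153  35/159  51/169  58/171  56/170  50/168  36/158  44/156  54/160  50/157  40/152  37/152  25/153  18/157  19/159
166  19/147  36/149  97/157 157/161 173/190 175/176 174/171 175/173 170/165 132/122 136/157 147/218 146/227 146/226 145/215 142/172 155/143 170/169 169/171 166/171 144/167  68/146  22/149  18/152
168  18/142  31/141  95/140 160/153 175/188 176/175 174/170 171/171 172/165 152/126 144/163 149/219 147/227 147/227 149/216 151/169 163/139 173/168 174/171 176/171 160/163  91/118  25/102  18/113
170  20/151  34/150  95/145 155/151 173/180 174/167 171/163 172/165 173/167 153/127 145/163 147/219 144/228 146/227 148/215 151/166 163/141 177/171 175/172 173/170 161/162  95/116  24/ 96  16/ 94
172  20/152  30/146  80/128 137/104 145/ 95 146/ 91 142/ 90 144/ 94 146/101 145/121 144/175 145/220 145/228 146/227 149/211 146/152 140/ 93 148/ 88 138/ 85 129/ 85  87/ 91  38/ 94  21/ 95  19/ 93
174  21/155  36/156 107/164 170/185 175/184 175/173 168/143 165/139 163/141 152/158 148/202 147/224 146/229 147/226 150/
[... 6789 characters left out ...]
00 185/200 186/200 185/201 183/197 181/192 181/194
side ends
176  30  34  32  31  32  58 147 145 163  92 139 151 155 156 153 107  38  30  30
178  30  29  30  29  30 100 159 162 164 165 164 159 158 160 196 132  37  35  32
180  27  30  30  28 125 191 202 205 203 166 181 180 180 176 198 149  35  30  32
182  34  29  30  30 144 196 208 204 205 194 208 204 205 205 201 154  49  31  28
184  32  32  34  32 121 189 203 200 202 201 204 203 205 204 199 191 136  33  29
186  32  30  30  28 131 194 206 204 206 203 198 202 204 205 204 193 111  32  32
188  30  26  28  73 184 208 204 206 204 205 204 205 204 207 202 206  86  33  28
190  29  34  31  55  78  85  83  80  77 207 209 206 207 206 198 188  62  29  28
```

```bash
python3 - <<'E'
from h import *
q=lambda p,z:np.round(plane("top",p,z),1)
print("head ends z42",q([[323.6,164.7],[323.2,215.2]],42), "mid cols rows168/214",q([[323.6,168],[323.2,213]],42))
print("handle top",q([[325.6,187.6]],96),q([[321.3,182],[329.9,193]],96))
print("rest right edge z36",q([[331.3,168],[331.3,213]],36),"left z36/z0",q([[313,185],[313,205]],36),q([[313,185],[313,205]],0),"top/bot",q([[316,164.8],[316,216.3]],36))
# side: handle top-front, triangulate handle centre cols: 243..251.4 row 164
pt,vt=ray("top",[[325.6,187.6]]); ps,vs=ray("side",[[247.2,163]])
A=np.c_[vt[0],-vs[0]]; s=np.linalg.lstsq(A,ps-pt,rcond=None)[0]; print("tri",pt+vt[0]*s[0],ps+vs[0]*s[1])
# side: rest end columns x on z=36 row ~177 ; head ends
print("side head ends z42",q,np.round(plane("side",[[226.5,177],[271,177]],42),1))
d=np.load("d.npy"); n=np.array([-d[1],d[0]]); o=-109.2*d+524*n
print("board",o)
C=[np.r_[o+x*d+y*n,z] for x,y,z in((-150,67,35),(-150,-67,35),(152,67,35),(152,-67,35))]
print("side px of rail corners",proj("side",C).round(1))
E
```

```text
head ends z42 [[ 569.1 -182.9]
 [ 424.5 -175. ]] mid cols rows168/214 [[ 559.5 -182.4]
 [ 430.7 -175.2]]
handle top [[ 494.5 -175.9]] [[ 510.1 -165. ]
 [ 479.4 -186.9]]
rest right edge z36 [[ 560.3 -205.6]
 [ 430.7 -199.2]] left z36/z0 [[ 512.  -150.8]
 [ 454.7 -148.3]] [[ 517.8 -156. ]
 [ 458.7 -153.5]] top/bot [[ 570.6 -162. ]
 [ 422.4 -155.5]]
tri [ 494.73844245 -176.2287533    94.20423402] [ 497.68571112 -176.21316216   94.65575139]
side head ends z42 <function <lambda> at 0x7fb94a0272e0> [[ 570.3 -174.1]
 [ 417.2 -177.3]]Traceback (most recent call last):
  File "<stdin>", line 11, in <module>
    fid = stack.enter_context(open(os.fspath(file), "rb"))
                              ~~~~^^^^^^^^^^^^^^^^^^^^^^^
FileNotFoundError: [Errno 2] No such file or directory: 'd.npy'
```

```bash
cat >> h.py <<'E'
PI=np.pi; RX,RY,RYAW=496,-178,-0.05
d=np.array([0.16859,-0.98569]); n=np.array([-d[1],d[0]]); BO=-109.2*d+524*n; BYAW=0.1694
E
python3 - <<'E'
from h import *; from bench import bot
f=lambda s,e=0:print(s,np.round(bot.get_state()["contact_force"],2),np.round(bot.get_state()["tcp_pos"],1),bot.get_state()["t"])
C=[np.r_[BO+x*d+y*n,z] for x,y,z in((-150,67,35),(-150,-67,35),(152,67,35),(152,-67,35))]
print("side px of rail corners",proj("side",C).round(1).tolist())
bot.grip(0.65,40); bot.move_ptp([RX,RY,150],[PI,0,RYAW]); f("above")
print(bot.movel([RX,RY,48.5],max_speed=80,threshold=6)); f("down")
bot.grip(0,60); bot.dwell(.2); f("grip"); print(bot.get_state()["opening"],bot.get_state()["gripper_force"])
cv2.imwrite("pics/s1.png",imaging.capture("side"))
E
```

```text
side px of rail corners [[213.3, 290.0], [273.6, 284.4], [210.8, 215.5], [256.6, 212.0]]
above [-0.26 -0.2   0.38] [ 495.9 -178.8  150.1] 2.2917
False
down [ 0.89 -0.01  0.3 ] [ 496.4 -178.2   49. ] 3.7083
grip [-0.5  -0.44  4.79] [ 496.4 -178.4   49. ] 4.3083
0.24136264853746245 59.08138990402222
```

```bash
python3 - <<'E'
from h import *; from bench import bot
def f(s): st=bot.get_state(); print(s,np.round(st["contact_force"],2),np.round(st["tcp_pos"],1),st["orientation"].round(4),round(st["t"],2))
bot.movel([496.4,-178.4,130],max_speed=100); bot.dwell(.2); f("lift")
P=lambda x,y,z:np.r_[BO+x*d+y*n,z]
bot.move_ptp(P(-125,0,130),[PI,0,BYAW]); f("over")
bot.movel(P(-125,0,75),max_speed=80); bot.dwell(.2); f("hover")
s=imaging.capture("side")[150:310,190:330]; t=imaging.capture("top")[140:260,110:270]
cv2.imwrite("pics/c.png",np.hstack([cv2.resize(s,(420,480)),cv2.resize(t,(380,285))[:480].repeat(1,0) if 0 else cv2.copyMakeBorder(cv2.resize(t,(380,285)),0,195,0,0,cv2.BORDER_CONSTANT)]))
E
```

```text
lift [ 0.36 -0.29 -2.31] [ 495.9 -178.2  129.3] [-3.141e+00  1.200e-03 -5.000e-02] 5.53
over [ 0.84  0.81 -2.18] [477.1 319.  130. ] [ 3.1415e+00 -1.0000e-04  1.6910e-01] 10.1
hover [ 0.87  0.01 -1.95] [477.5 319.4  75.6] [-3.1412e+00 -1.2000e-03  1.6940e-01] 11.13
```

View pics/c.png

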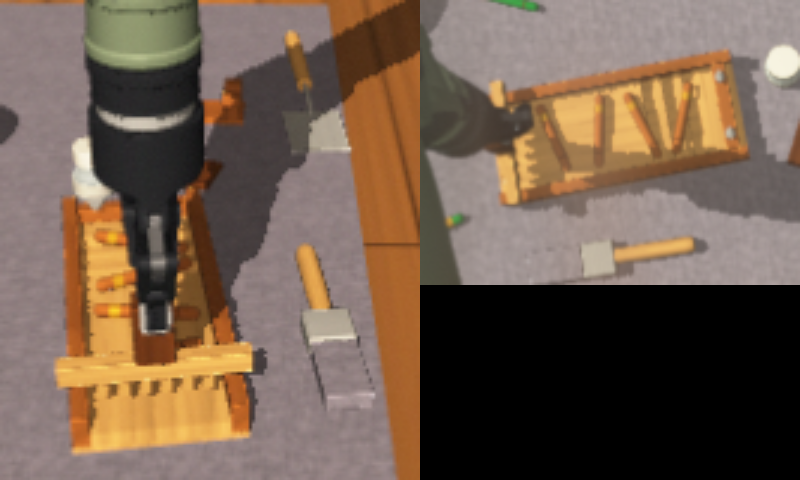

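The rake hovers over the open end behind all four sticks, with its head overhanging both rails evenly (side crop (57,375) to (252,355)). Next I set it down.

```bash
cat >> h.py <<'E'
from bench import bot
P=lambda x,y,z:np.r_[BO+x*d+y*n,z]
F0=np.array([0.85,0.2,-2.1])
def st(k=4):
    a=[]
    for _ in range(k): s=bot.get_state(); a.append(s["contact_force"]); bot.dwell(.02)
    F=np.mean(a,0)-F0; p=s["tcp_pos"]; b=(p[:2]-BO)
    return F[:2]@d,F[:2]@n,F[2],b@d,b@n,p[2],s["t"],s["wrist_torque"]
E
python3 - <<'E'
from h import *
print(bot.movel(P(-125,0,52),max_speed=15,threshold=3)); 
for i in range(3): bot.dwell(.1); r=st(); print(np.round(r[:7],2),r[7].round(2))
E
```

```text
True
[ 4.2000e-01 -1.0900e+00  7.8900e+00 -1.2497e+02 -1.0000e-01  6.0030e+01
  1.2370e+01] [-0.03  0.09  0.04]
[-0.0000e+00 -1.6200e+00  7.6900e+00 -1.2497e+02 -6.0000e-02  6.0030e+01
  1.2530e+01] [ 0.01  0.08 -0.01]
[ 2.7000e-01 -8.2000e-01  7.9700e+00 -1.2498e+02 -9.0000e-02  6.0030e+01
  1.2700e+01] [-0.06  0.03  0.03]
```

```bash
cat >> h.py <<'E'
def comb(x0,x1,step,speed,cz,thr=7,Ft=4):
    x=x0
    while x<x1-1e-6:
        x=min(x+step,x1); hit=bot.movel(P(x,0,cz),max_speed=speed,threshold=thr); r=st(3)
        print(np.round(r[:7],2),hit,round(cz,2)); cz-=np.clip((Ft-r[2])*.03,-.1,.1)
        if hit: break
    return cz
E
python3 - <<'E'
from h import *
print(comb(-125,5,13,30,59.95))
E
```

```text
[-1.1000e-01 -2.9000e-01  6.5600e+00 -1.1149e+02  2.0000e-01  6.0040e+01
  1.3320e+01] False 59.95
[-3.000e-01 -7.900e-01  6.300e+00 -9.850e+01 -3.000e-02  6.004e+01
  1.396e+01] False 60.03
[-3.600e-01 -1.170e+00  5.870e+00 -8.539e+01 -8.000e-02  6.005e+01
  1.459e+01] False 60.1
[  0.26  -1.08   4.36 -72.36  -0.14  60.05  15.22] False 60.15
[  0.83  -1.31   3.45 -59.37  -0.13  60.06  15.86] False 60.16
[  1.08  -1.49   2.39 -46.42  -0.1   60.05  16.49] False 60.15
[  0.54  -0.99   2.41 -33.49  -0.    60.1   17.12] False 60.1
[ 9.900e-01 -8.500e-01  2.610e+00 -2.046e+01  3.000e-02  6.008e+01
  1.776e+01] False 60.05
[ 8.200e-01 -7.500e-01  2.850e+00 -7.500e+00  5.000e-02  6.007e+01
  1.839e+01] False 60.01
[ 0.79 -1.33  4.14  5.5   0.09 60.06 19.02] False 59.97
59.97833278192061
```

```bash
python3 - <<'E'
from h import *
print(comb(5.5,54,6,18,59.96,thr=5))
t=imaging.capture("top")[150:235,125:275]; cv2.imwrite("pics/d.png",cv2.resize(t,(750,425),interpolation=cv2.INTER_CUBIC))
E
```

```text
[-1.59 -0.5   5.17 11.58  0.08 60.02 19.58] False 59.96
[-9.200e-01 -9.700e-01  5.930e+00  1.780e+01  4.000e-02  6.004e+01
  2.012e+01] False 60.0
[-1.450e+00 -9.500e-01  5.430e+00  2.382e+01 -3.000e-02  6.006e+01
  2.065e+01] False 60.05
[-0.98 -1.16  4.63 29.89 -0.08 60.04 21.18] False 60.1
[-0.72 -0.81  3.66 35.89 -0.07 60.06 21.72] False 60.11Traceback (most recent call last):
  File "<stdin>", line 2, in <module>
  File "h.py", line 28, in comb
    x=min(x+step,x1); hit=bot.movel(P(x,0,cz),max_speed=speed,threshold=thr); r=st(3)
                          ~~~~~~~~~^^^^^^^^^^^^^^^^^^^^^^^^^^^^^^^^^^^^^^^^^
bench.IKError: the arm cannot follow that straight line within its joint ranges
```

```bash
python3 - <<'E'
from h import *
print(bot.get_state()["qpos"].round(3))
for x in(36,41.5,45,54,70,90,115):
    for dy in (0,PI):
        q=solve_ik(P(x,0,60.1),[PI,0,BYAW+dy]) if 'solve_ik' in globals() else __import__("bench").solve_ik(P(x,0,60.1),[PI,0,BYAW+dy]); print(x,dy,None if q is None else np.round(q,3))
t=imaging.capture("top")[150:235,125:275]; cv2.imwrite("pics/d.png",cv2.resize(t,(750,425),interpolation=cv2.INTER_CUBIC))
E
```

```text
[ 1.700e-01  4.320e-01 -4.380e-01  7.040e-01 -2.000e-03 -3.141e+00]
36 0 [ 0.169  0.43  -0.441  0.7    0.     3.141]
36 3.141592653589793 [ 0.169  0.43  -0.441  0.7    0.    -0.001]
41.5 0 [ 0.158  0.429 -0.443  0.699  0.     3.13 ]
41.5 3.141592653589793 [ 0.158  0.429 -0.443  0.699  0.    -0.011]
45 0 [ 0.151  0.428 -0.444  0.699  0.     3.124]
45 3.141592653589793 [ 0.151  0.428 -0.444  0.699  0.    -0.018]
54 0 [ 0.134  0.426 -0.447  0.698  0.     3.106]
54 3.141592653589793 [ 0.134  0.426 -0.447  0.698  0.    -0.035]
70 0 [ 0.104  0.424 -0.451  0.696  0.     3.076]
70 3.141592653589793 [ 0.104  0.424 -0.451  0.696  0.    -0.066]
90 0 [ 0.065  0.422 -0.454  0.695  0.     3.037]
90 3.141592653589793 [ 0.065  0.422 -0.454  0.695  0.    -0.104]
115 0 [ 0.017  0.422 -0.454  0.695  0.     2.99 ]
115 3.141592653589793 [ 0.017  0.422 -0.454  0.695  0.    -0.152]
```

View pics/d.png

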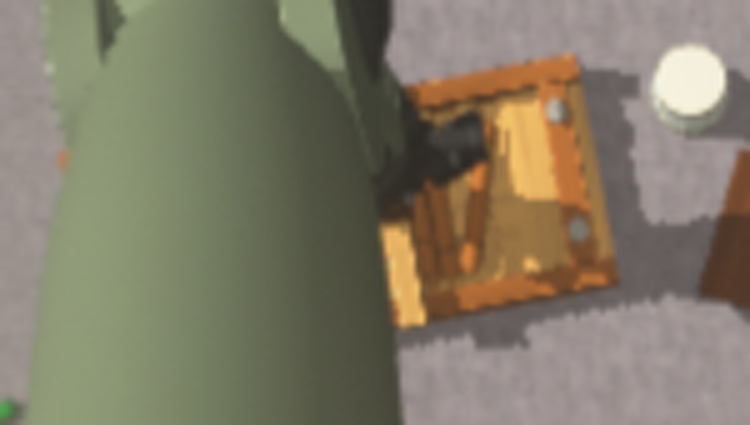

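J6 has reached its limit. The rake is the same when turned half way round, so I back off, lift, turn the wrist by half a turn and set it down again behind the sticks.

```bash
python3 - <<'E'
from h import *; from bench import solve_ik
bot.movel(P(30,0,60.2),max_speed=20)
bot.movel(P(29,0,170),max_speed=100)
q=solve_ik(P(29,0,170),[PI,0,BYAW]); q=np.array(q); q[5]=-3.141 if q[5]<0 else q[5]
q=np.array(solve_ik(P(29,0,170),[PI,0,BYAW+PI])); print(q.round(3)); bot.move_j(q); bot.dwell(.3)
s=bot.get_state(); print(s["qpos"].round(3),s["orientation"],s["tcp_pos"],s["contact_force"],s["t"])
im=imaging.capture("side")[190:310,190:330]; t=imaging.capture("top")[150:235,125:275]
cv2.imwrite("pics/e.png",np.vstack([cv2.resize(im,(350,300)),cv2.resize(t,(350,198))]))
E
```

```text
[ 0.182  0.314 -0.297  0.96   0.     0.013]
[ 0.182  0.314 -0.297  0.96   0.     0.013] [ 3.14158836e+00 -4.70555945e-06 -2.97214354e+00] [502.97548564 167.39109151 170.01107385] [ 0.96897476  0.11066962 -2.21235293] 26.4083
```

View pics/e.png

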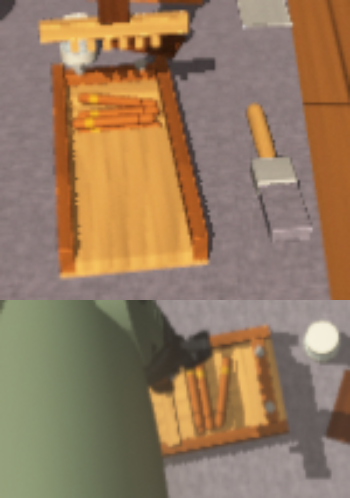

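The side crop shows the bed clear behind the bunch, with the rearmost stick at about crop (115,125), squared by the rake; the far sticks are still askew near the grooves. I set down again at x = 29 and go on.

```bash
python3 - <<'E'
from h import *
b=plane("side",[[236,240]],25)-BO; print("rear stick",b@d,b@n)
bot.movel(P(29,0,66),max_speed=80); bot.dwell(.1); print(np.round(st()[:7],2))
print(bot.movel(P(29,0,52),max_speed=15,threshold=2.5)); r=st(); print(np.round(r[:7],2))
cz=comb(29,77,6,18,r[5]+.02,thr=6); print(cz)
E
```

```text
rear stick [38.04873769] [2.77107932]
[ 0.43 -1.    0.26 29.    0.38 66.46 28.11]
True
[-0.36 -1.23  7.39 28.96  0.08 60.03 28.71]
[-1.61 -0.96  4.45 35.18  0.13 60.05 29.25] False 60.05
[-1.530e+00 -1.080e+00  3.970e+00  4.123e+01 -1.000e-02  6.005e+01
  2.978e+01] False 60.06
[-8.200e-01 -8.200e-01  4.700e+00  4.738e+01 -2.000e-02  6.005e+01
  3.032e+01] False 60.06
[-1.410e+00 -8.600e-01  4.460e+00  5.335e+01 -2.000e-02  6.006e+01
  3.085e+01] False 60.08
[-9.100e-01 -7.100e-01  4.430e+00  5.932e+01 -3.000e-02  6.006e+01
  3.138e+01] False 60.09
[-1.700e-01 -3.400e-01  3.340e+00  6.537e+01 -5.000e-02  6.008e+01
  3.192e+01] False 60.11
[-3.500e-01 -4.800e-01  3.740e+00  7.137e+01 -1.000e-02  6.006e+01
  3.245e+01] False 60.09
[-4.000e-02 -6.600e-01  3.220e+00  7.732e+01 -1.000e-02  6.007e+01
  3.298e+01] False 60.08
60.05459930719605
```

```bash
python3 - <<'E'
from h import *
cz=comb(77,95,6,18,60.06,thr=6)
hit=bot.movel(P(113,0,cz),max_speed=6,threshold=4); 
for i in range(2): r=st(); print("contact",hit,np.round(r[:7],2))
E
```

```text
[-5.900e-01 -7.900e-01  2.610e+00  8.330e+01  4.000e-02  6.007e+01
  3.352e+01] False 60.06
[-1.300e-01 -7.500e-01  4.000e+00  8.927e+01  7.000e-02  6.003e+01
  3.405e+01] False 60.02
[-1.160e+00 -1.090e+00  4.210e+00  9.529e+01  6.000e-02  6.006e+01
  3.458e+01] False 60.02
contact True [ 4.3000e-01 -7.8000e-01  5.8400e+00  1.1148e+02  5.0000e-02  6.0050e+01
  3.7190e+01]
contact True [ 1.2800e+00 -1.0800e+00  4.9400e+00  1.1143e+02  4.0000e-02  6.0050e+01
  3.7260e+01]
```

```bash
python3 - <<'E'
from h import *
x=111.5
for i in range(14):
    x+=.25; bot.movel(P(x,0,60.03),max_speed=4,threshold=9); r=st(3); print(round(x,2),np.round(r[:7],2))
    if r[0]<-6: break
t=imaging.capture("top")[150:235,125:275]; s=imaging.capture("side")[190:310,190:330]
cv2.imwrite("pics/f.png",np.hstack([cv2.resize(t,(450,255)),cv2.resize(s,(298,255))]))
E
```

```text
111.75 [-6.2000e-01 -7.9000e-01  5.5200e+00  1.1157e+02  5.0000e-02  6.0060e+01
  3.7780e+01]
112.0 [-2.2000e+00 -2.7000e-01  5.5100e+00  1.1165e+02  1.0000e-02  6.0050e+01
  3.8080e+01]
112.25 [-3.3300e+00 -7.7000e-01  6.7800e+00  1.1178e+02  5.0000e-02  6.0090e+01
  3.8380e+01]
112.5 [ -4.38  -0.71   6.98 111.98   0.    60.06  38.68]
112.75 [ -5.41  -0.81   7.38 112.12   0.    60.07  38.98]
113.0 [-5.7900e+00 -9.3000e-01  7.2900e+00  1.1219e+02 -3.0000e-02  6.0060e+01
  3.9280e+01]
113.25 [-6.6500e+00 -1.0200e+00  7.6200e+00  1.1225e+02 -2.0000e-02  6.0070e+01
  3.9580e+01]
```

```bash
python3 - <<'E'
from h import *
x=113.25
for i in range(5):
    x+=.3; bot.movel(P(x,0,60.08),max_speed=4,threshold=6); r=st(3); print(round(x,2),np.round(r[:7],2))
    if r[0]<-8.8: break
bot.dwell(.5); print(np.round(st(3)[:7],2))
E
```

```text
113.55 [ -6.3   -0.64   7.33 112.38  -0.    60.09  39.98]
113.85 [-7.3700e+00 -4.8000e-01  7.0600e+00  1.1245e+02  1.0000e-02  6.0110e+01
  4.0280e+01]
114.15 [-7.8600e+00 -6.5000e-01  7.8100e+00  1.1254e+02 -3.0000e-02  6.0080e+01
  4.0580e+01]
114.45 [-8.330e+00 -6.500e-01  7.370e+00  1.126e+02 -4.000e-02  6.008e+01
  4.088e+01]
114.75 [ -8.52  -0.38   8.1  112.68  -0.    60.11  41.18]
[-8.710e+00 -2.100e-01  8.490e+00  1.127e+02 -2.000e-02  6.010e+01
  4.173e+01]
```

View pics/f.png

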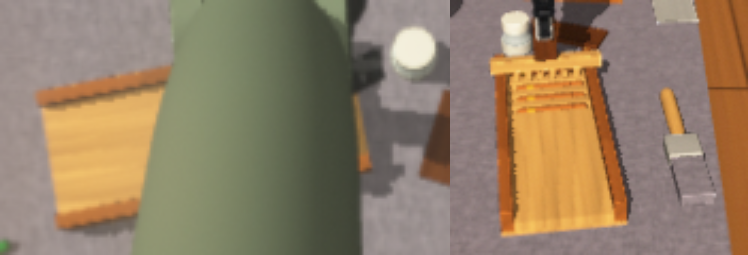

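```bash
python3 - <<'E'
from h import *
x=114.75
for i in range(4):
    x+=.3; bot.movel(P(x,0,60.2),max_speed=4,threshold=5); r=st(3)
    if r[0]<-10: break
bot.dwell(.3); print(np.round(st(3)[:7],2))
bot.movel(P(107,0,60.3),max_speed=15); bot.movel(P(106.5,0,135),max_speed=80)
bot.move_ptp([496.4,-178.4,135],[PI,0,RYAW+PI]); bot.dwell(.2); s=bot.get_state(); print(s["tcp_pos"],s["orientation"],s["t"],s["contact_force"])
b=cv2.resize(imaging.capture("side")[155:305,190:310],(480,600),interpolation=cv2.INTER_CUBIC); cv2.imwrite("pics/g.png",b)
E
```

```text
[-9.8400e+00 -2.1000e-01  6.4000e+00  1.1294e+02 -6.0000e-02  6.0120e+01
  4.2980e+01]
[ 496.76795119 -177.05064555  135.01260106] [3.14136403e+00 3.66817521e-05 3.09398711e+00] 46.0583 [ 0.04415596  0.74640919 -1.17753468]
```

View pics/g.png

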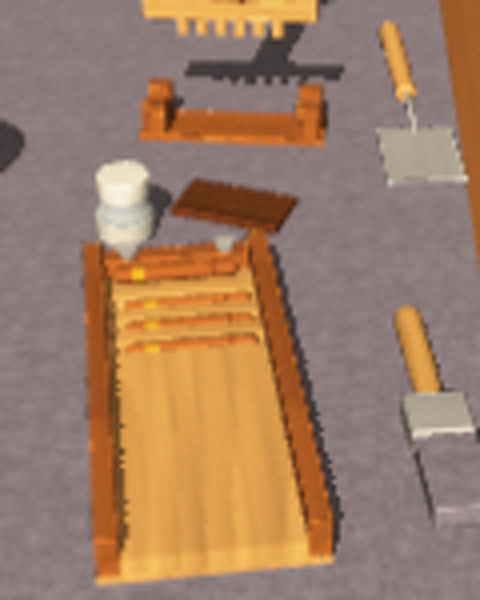

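Three sticks lie in the grooves (crop rows 300, 322 and 343) and the fourth lies square against the end bar (row 268). Next I lower the rake into the rest.

```bash
python3 - <<'E'
from h import *
def f(s): t=bot.get_state(); print(s,np.round(t["contact_force"],2),np.round(t["tcp_pos"],2),t["wrist_torque"].round(2),round(t["t"],2))
bot.movel([496.4,-178.4,80],max_speed=70); bot.dwell(.2); f("over")
h=bot.movel([496.4,-178.4,47],max_speed=18,threshold=4); bot.dwell(.1); f(h)
E
```

```text
over [ 0.09  0.45 -1.67] [ 496.79 -178.63   80.49] [-0.04 -0.04 -0.  ] 47.24
True [0.23 0.3  5.87] [ 496.38 -178.4    49.02] [ 0.09  0.13 -0.03] 48.89
```

Seated at 49.0 mm, the same height as at the grasp, with no side load. I release and check.

```bash
python3 - <<'E'
from h import *
bot.grip(0.65); bot.dwell(.2); p=bot.get_state()["tcp_pos"]
bot.movel([496.4,-178.4,150],max_speed=80); bot.move_ptp([400,-330,220],[PI,0,RYAW+PI]); bot.dwell(.3); print(bot.get_state()["t"])
a=cv2.resize(imaging.capture("side")[155:235,195:305],(440,320),interpolation=cv2.INTER_CUBIC); t=cv2.resize(imaging.capture("top")[150:235,185:345],(560,298)[:2],interpolation=cv2.INTER_CUBIC)
t=cv2.resize(t,(440,234)); cv2.imwrite("pics/i.png",np.vstack([a,t]))
E
```

```text
52.0417
```

View pics/i.png

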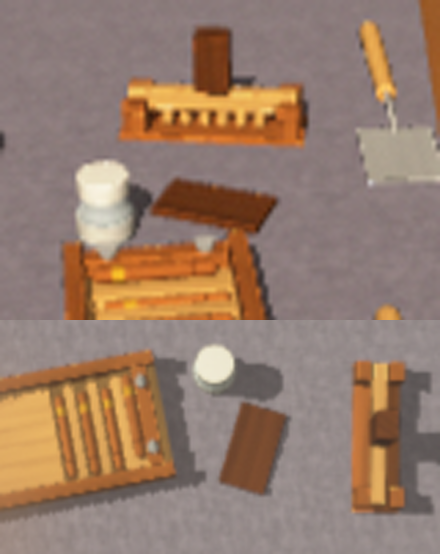

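The rake stands upright in its slots (side crop (212,95)). The four sticks are parallel, with the last one at the bar (top crop (133,415)). I hand in.

```bash
python3 -c "
from bench import bot
print(bot.sign_off())"
```

```text
the job is handed in; nothing more can be done
None
```

I handed the job in at about 52 s: the final pictures show one stick in each groove, the fourth square against the end bar (pressed at about 10 N wrist reading, rail friction included) and the rake back in its rest. Partway along I lifted the rake off the rails once to turn the wrist half a turn, and no verdict came back at hand-in.

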